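# Load the plastics scanner and start a scan

### The job

Get the plastics scanner going: put the old round puck from the tray into the clear bin, seat every oblong and square blue sample block flat and fully home in a pocket of its own shape, and turn the filter carousel selector (the larger knob) the shorter way round until its pointer aims at the upright index pin. Only when all that is done, turn the mode knob (the smaller one) until its pointer aims at the small square scan mark. Leave the tin and the jar where they stand.

Things in the scene. Friction and masses are not known exactly. Their poses are not given: they have to be found in the camera images.
- tray: fixed flat aluminium sample tray, 170 (its x) x 180 (its y) x 12 mm; origin at the centre of its underside, on the table. Four pockets 8 mm deep, rims chamfered 2 mm (pocket floor 4 mm above the table): two long (70 x 38 mm, long side along the tray's x) and two square (50 x 50 mm), a long and a square one diagonally opposite their like
- pocket_long_a (a point): centre of the floor of a long pocket (70 x 38 mm, 8 mm deep); axes as the tray's
- pocket_long_b (a point): centre of the floor of the other long pocket; axes as the tray's
- pocket_square_a (a point): centre of the floor of a square pocket (50 x 50 mm, 8 mm deep), where the old round puck lies at the start; axes as the tray's
- pocket_square_b (a point): centre of the floor of the other square pocket; axes as the tray's
- long1_mid (a point): centre of a blue oblong sample block, 66 (its x) x 34 (its y) x 16 mm high, about 35 g, lying flat on the table; may be absent (None)
- long2_mid (a point): centre of a blue oblong sample block, 66 (its x) x 34 (its y) x 16 mm high, about 35 g, lying flat on the table; may be absent (None)
- square1_mid (a point): centre of a blue square sample block, 46 x 46 x 16 mm high, about 35 g, lying flat on the table; may be absent (None)
- square2_mid (a point): centre of a blue square sample block, 46 x 46 x 16 mm high, about 35 g, lying flat on the table; may be absent (None)
- puck_mid (a point): centre of the old sample: a blue round puck, diameter 40 mm, 22 mm high, about 28 g, standing in a square pocket
- bin: fixed clear plastic open bin, outside 110 (its x) x 130 (its y) x 40 mm high, walls and floor 4 to 5 mm; origin at the centre of its underside, on the table, in front of the tray
- carousel_grip (a point): point on the vertical axis of the filter carousel selector (larger black knob on the 50 mm high white console), 7 mm below its top, where to grip: an upright bar 57 x 14 mm, 30 mm tall, along the pointer direction, on a disc of radius 30 mm. Turns endlessly both ways, light friction (0.03 N m), stays where left. Pin and dots around it, 53 mm out, end 20 mm or more below this point
- carousel (a joint): angle of the carousel selector, rad, growing counter-clockwise from above, endless; 0 has no special meaning, as the dial plate is fitted at any angle
- carousel_tip (a point): the point the carousel selector's pointer aims at: 53 mm out from the axis, in the direction of the white pointer nose and white line; it turns with the knob
- pin_mark (a point): top of the upright steel index pin (diameter 10 mm, 10 mm high) that marks the wanted filter, 53 mm from the carousel selector's axis; the other stations have only tiny flat dots. At the start it is 40 to 145 degrees away from the pointer, one way or the other
- mode_grip (a point): point on the vertical axis of the mode knob, the smaller black knob on the console, at the height to grip, 7 mm below its top. Upright bar grip 42 mm long, 14 mm thick, standing 30 mm above a disc of radius 22 mm; the bar runs along the pointer direction. Light friction (0.03 N m), stays where it is left
- mode (a joint): angle of the mode knob, rad, growing counter-clockwise from above; near 0 = standby, scan and calibrate lie 1.1 rad either side of it, stops at -1.45 and 1.45
- mode_tip (a point): the point the mode knob's pointer aims at: 38 mm out from its axis, in the direction of its white nose and line; turns with the knob
- scan_mark (a point): top of the small square steel plate (9 x 9 x 3 mm) that marks SCAN, 38 mm from the mode knob's axis; the round dot on the other side marks calibrate
- tin_mid (a point): centre of a closed steel tin, diameter 48 mm, 35 mm high, a bystander standing among the sample blocks
- flakejar_mid (a point): centre of a jar, diameter 70 mm, 110 mm high, a bystander at the right
Things that resemble listed ones, but are neither listed nor needed, are in the scene too. What is shaped like the part that bears puck_mid but turquoise is not meant.

How it is judged:
By the outcome, as a careful person would: the job done as asked, in the order asked, and still so for the second after the job is handed in, with the robot touching nothing.
Of long1, long2, square1, square2 only 3 to 4 are there at a start; the rules pass over those that are not, and their reading is None.
At some moment in a run one of long1, long2, square1, square2 may be knocked a few centimetres aside while the robot is not near it.
Once in a run the grip may slacken for a moment while it holds something.
It also fails if it takes over 210 s, if anything falls off the work surface, if the arm or the gripper's body presses on something with over 40 N, if the wrist force passes 120 N, or if a joint passes its speed limit or range.

### The arm

A 6-joint arm with a two-finger parallel gripper is mounted at the origin on the work surface. World frame = base frame: x ahead of the robot, y to its left, z up, the work surface at z = 0. Lengths are in mm, angles in rad, forces in N, time in s.
With the tool pointing down it reaches from about 300 to 850 mm from the base axis. Payload 4.2 kg.
Tool frame: the origin (TCP) lies between the finger pads; the fingertips stand 17 mm ahead of it and the grasp point (between the pads) lies 2 mm behind it; z points along the fingers, y is the line along which they close (so a half turn about z gives the same grasp; the last joint's range is limited). The gripper opens to 91 mm and grips with 3 to 60 N. Pads are 32 mm wide; open, the fingers measure 118 mm over their backs; the gripper's body (76 mm by 178 mm) begins 60 mm behind the grasp point.
Start: joints at [1.225, 0.32, 1.565, -0, 1.257, -0.02], TCP at [184.041, 544.766, 230.976] pointing down, gripper open.
Joint ranges: [-3.11, 3.11], [-0.84, 2.01], [0.21, 2.61], [-1.34, 4.49], [0.05, 2.63], [-2.56, 2.56]. Speed limits (rad/s): [2.57, 2.57, 3.14, 3.14, 3.14, 3.14].

### API

Orientations are given as a unit quaternion [x, y, z, w].
In Python, from bench import robot gives the robot as it stands. Calls block until the motion is done:
- robot.reach(position, orientation): joint-space move of the TCP to a pose.
- robot.servo_line(position, orientation=None, rate=150): straight line of the TCP; orientation=None keeps the orientation; rate is the mean speed in mm/s.
- robot.move_j(angles): joint-space move.
- robot.ungrasp() and robot.close_gripper(grip_force=None): open the fingers fully, or close them until they stop; grip_force is the grip in N (None keeps the last).
- robot.sleep(seconds).
- robot.ik(position, orientation): joint angles nearest the present ones, or None.
- robot.sense(): the state.
- robot.get_image(name): name is "side" or "top" or "wrist"; returns the picture (420x560x3 uint8, blue, green, red); there is no depth.
- robot.get_calibration(name): a dict with "K" (3x3 intrinsics, pixels), "R" (3x3) and "t" (3): a world point X has camera coordinates R X + t; the wrist camera has in their place "T_tool_cam" (4x4, takes a point from camera to tool coordinates, whose origin is the TCP and whose axes are the flange's). Camera axes: x right, y down, z forward; pixel columns grow to the right and rows downward; lengths in mm; the calibration is good to about 2 mm. A picture is of the moment at which its call begins: read the wrist's pose just before it. get_calibration takes no time and is no camera call.
A pose or a line that the arm cannot do raises robot.IKError and nothing moves.
- robot.hand_in(): hands the job in; it is judged then, once.
Trained networks look in the newest picture that a camera, given by its name, has taken for a name from the list of things; names that differ only in an ending like _2 or _b are one class to them, and where a whole thing is asked for, a point or a joint stands for the part that bears it (a point fixed in the world has none). Each returns a list of dicts, best first, with "confidence" (0 to 1); they miss things now and then, are a little off and sometimes report something else, mostly with a low value. They report only what shows in the picture. A call takes as long as a camera call. They do not tell look-alikes from the thing itself.
- robot.recognise(camera, name): "position" ([column, row] as shares, 0 to 1, of the picture: columns of its width, rows of its height, amid what is visible of it).
- robot.place_of(camera, name): "position" ([column, row] as shares, 0 to 1, of the picture: columns of its width, rows of its height: a listed point, or the origin of a listed thing).
The state is a dict: "clock": time; "joints": joint angles; "qd": joint speeds; "effort": joint torques, N m; "tool_pos": TCP position; "orientation": TCP orientation; "contact_force": force on the tool from outside, world axes, zero at the start; "wrist_torque": the same for the moment, N m; "opening": finger opening in mm; "grasp_force": force on a finger pad.
Only numpy, scipy, OpenCV 4.12 (cv2) and the standard library are available. Lean on these libraries where they do the work, as an engineer would, in place of code of your own. Each camera call takes 0.05 s, during which the arm holds its last target. There are 200 camera calls.

## Working session

There is one attempt and no reset: what is moved stays moved. The work goes in short steps, each a Python script; the robot and the scene stay as the last script left them, time stands still between calls to the robot, and variables do not carry over. Pictures are saved under pics/ and viewed, at most 14 in all, crops included, and the job is handed in when it is done.

```bash
ls; mkdir -p pics; python3 - <<'E'
from bench import robot
import cv2,numpy as np
s=robot.sense();print(s['clock'],s['tool_pos'],s['orientation'],s['opening'])
for c in("top","side"):
    cv2.imwrite(f"pics/{c}0.png",cv2.resize(robot.get_image(c),(800,600),interpolation=cv2.INTER_CUBIC))
    k=robot.get_calibration(c);print(c,np.round(k['K'],1).tolist(),np.round(k['R'],3).tolist(),np.round(k['t'],1).tolist())
print(np.round(robot.get_calibration("wrist")['T_tool_cam'],3).tolist())
for n in("tray","pocket_long_a","pocket_square_a","long1_mid","square1_mid","puck_mid","bin","carousel_grip","carousel_tip","pin_mark","mode_grip","mode_tip","scan_mark","tin_mid","flakejar_mid"):
    print(n,[(np.round(np.array(d['position'])*[800,600]).tolist(),round(d['confidence'],2)) for d in robot.place_of("top",n)])
E
```

```text
pics
0.0 [183.8603284  544.33472803 230.13743569] [ 1.62154061e-01  9.86765087e-01 -8.35885207e-04 -1.58216035e-04] 90.88334169666975
top [[470.0, 0.0, 287.5], [0.0, 470.0, 204.1], [0.0, 0.0, 1.0]] [[-0.026, -1.0, 0.007], [-0.996, 0.025, -0.085], [0.085, -0.009, -0.996]] [-53.1, 545.6, 1294.7]
side [[520.1, 0.0, 284.4], [0.0, 520.1, 214.5], [0.0, 0.0, 1.0]] [[-0.991, -0.134, 0.019], [-0.108, 0.695, -0.711], [0.083, -0.706, -0.703]] [547.3, 144.2, 1254.7]
[[-0.002, -0.962, -0.273, 77.646], [1.0, -0.002, 0.001, -0.016], [-0.001, -0.273, 0.962, -152.781], [0.0, 0.0, 0.0, 1.0]]
tray [([364.0, 263.0], 0.74)]
pocket_long_a [([388.0, 253.0], 0.74), ([342.0, 278.0], 0.64)]
pocket_square_a [([348.0, 241.0], 0.94), ([387.0, 280.0], 0.76)]
long1_mid [([570.0, 340.0], 0.71)]
square1_mid [([465.0, 358.0], 0.72)]
puck_mid [([364.0, 184.0], 0.65), ([323.0, 184.0], 0.57), ([350.0, 242.0], 0.51), ([466.0, 355.0], 0.23)]
bin [([380.0, 360.0], 0.66), ([342.0, 283.0], 0.51), ([391.0, 252.0], 0.43)]
carousel_grip [([210.0, 266.0], 0.86)]
carousel_tip [([192.0, 286.0], 0.79)]
pin_mark [([469.0, 356.0], 0.24)]
mode_grip [([202.0, 341.0], 0.6)]
mode_tip [([201.0, 322.0], 0.66)]
scan_mark []
tin_mid [([529.0, 382.0], 0.54)]
flakejar_mid [([621.0, 228.0], 0.63)]
```

View pics/top0.png

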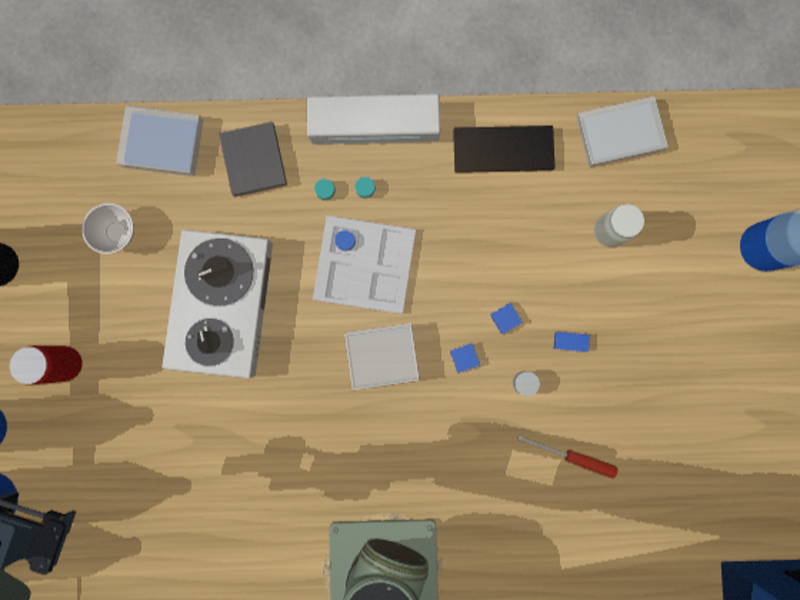

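View pics/side0.png

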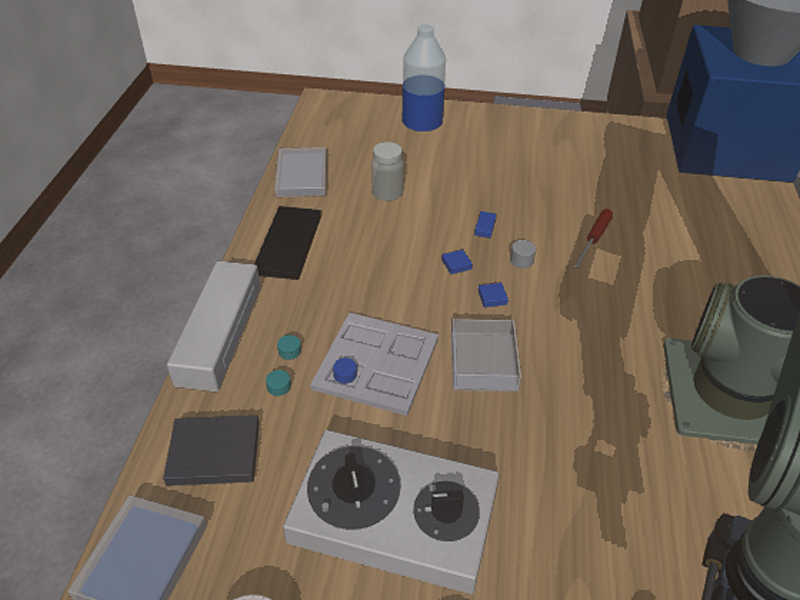

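The top view shows:
- **Puck:** candidates are the blue one at (345,241) in the tray and turquoise ones at (325,189) and (365,187). I choose the blue one.
- **Blocks:** squares at (465,358) and (507,318), and one oblong at (572,342). The tin is at (526,383), so one oblong is absent.
- **Bin:** clear bin at (382,357). Box-like look-alikes are at (160,140) and (623,130).
- **Console:** large knob at (215,270), small knob at (208,341).

Next I take closer wrist views, rectified to world planes.

```bash
cat > h.py <<'E'
from bench import robot
import cv2,numpy as np
from scipy.spatial.transform import Rotation as Ro
def q(psi): return [np.cos(psi/2),np.sin(psi/2),0,0]
def cam(c):
    k=robot.get_calibration(c)
    if c!="wrist": return np.array(k['K']),np.array(k['R']),np.array(k['t'])
    s=robot.sense();T=np.eye(4);T[:3,:3]=Ro.from_quat(s['orientation']).as_matrix();T[:3,3]=s['tool_pos']
    W=np.linalg.inv(T@np.array(k['T_tool_cam']));return np.array(k['K']),W[:3,:3],W[:3,3]
def ray(C,uv,z):
    K,R,t=C;d=R.T@np.linalg.inv(K)@[uv[0],uv[1],1];o=-R.T@t
    return (o+d*(z-o[2])/d[2])[:2]
def find(c,C,n,z):
    return [(ray(C,np.array(d['position'])*[560,420],z).round(1).tolist(),round(d['confidence'],2)) for d in robot.place_of(c,n)]
def rect(C,img,cx,cy,z,w=800,h=600,s=.4):
    # map picture: up = +x world, left = +y world, s mm/px
    K,R,t=C
    M=np.array([[0,-s,cx+s*h/2],[-s,0,cy+s*w/2],[0,0,z],[0,0,1]])
    H=K@np.c_[R,t]@M
    return cv2.warpPerspective(img,np.linalg.inv(H),(w,h))
def px2w(p,cx,cy,w=800,h=600,s=.4): return np.array([cx+s*(h/2-p[1]),cy+s*(w/2-p[0])])
def campose(x,y,zc,psi): # TCP pose that puts wrist camera at x,y,zc
    T=np.array(robot.get_calibration("wrist")['T_tool_cam']);R=Ro.from_quat(q(psi)).as_matrix()
    return np.array([x,y,zc])-R@T[:3,3]
def best(pos,psis):
    j0=np.array(robot.sense()['joints']);b=None
    for p in psis:
        j=robot.ik(pos(p) if callable(pos) else pos,q(p))
        if j is not None:
            d=np.abs(np.array(j)-j0).max()
            if b is None or d<b[0]: b=(d,p,j)
    return b
def look(x,y,zc,psis=None,lead=0):
    # camera lead: offset so that target is nearer the image centre
    psis=np.arange(-np.pi,np.pi,np.pi/12) if psis is None else psis
    f=lambda p: campose(x+lead*np.cos(p),y+lead*np.sin(p),zc,p)
    b=best(f,psis)
    robot.reach(list(f(b[1])),q(b[1]));robot.sleep(.2)
    C=cam("wrist");return C,robot.get_image("wrist")
E
python3 - <<'E'
from h import *
C=cam("top")
for n,p,z in(("tray",(364,263),12),("puck",(345,240),26),("sq1",(465,358),16),("sq2",(507,318),16),("long",(572,341),16),("bin",(382,357),40),("car",(215,270),75),("mode",(208,341),75),("tin",(526,384),35)):
    print(n,ray(C,np.array(p)*.7,z).round())
print(robot.get_calibration("wrist")['K'])
for nm,x,y,zc,z in(("console",600,265,520,50),("tray",635,0,480,12),("blocks",500,-260,480,16)):
    C,I=look(x,y,zc,lead=60);print(nm,robot.sense()['clock'],robot.sense()['joints'][5])
    np.savez(nm,I=I,K=C[0],R=C[1],t=C[2])
    cv2.imwrite(f"pics/{nm}1.png",rect(C,I,x,y,z))
    for n,zz in dict(console=(("carousel_grip",73),("carousel_tip",73),("pin_mark",60),("mode_grip",73),("mode_tip",73),("scan_mark",53)),tray=(("tray",0),("pocket_long_a",4),("pocket_square_a",4),("puck_mid",15),("bin",0)),blocks=(("long1_mid",8),("square1_mid",8),("tin_mid",17)))[nm]:
        print(n,find("wrist",C,n,zz))
E
```

```text
tray [604.  24.]
puck [649.  60.]
sq1 [ 412. -170.]
sq2 [ 488. -255.]
long [ 439. -381.]
bin [418.  -8.]
car [590. 302.]
mode [457. 315.]
tin [ 359. -284.]
[[331.20933859   0.         282.88467092]
 [  0.         331.20933859 208.94201135]
 [  0.           0.           1.        ]]
console 3.0417 -0.6698863678481772
carousel_grip []
carousel_tip [([575.1, 347.5], 0.65), ([593.1, 66.2], 0.3)]
pin_mark [([622.8, 346.5], 0.42)]
mode_grip [([455.5, 325.1], 0.98)]
mode_tip [([493.9, 330.8], 0.71)]
scan_mark [([478.8, 291.6], 0.47)]
tray 4.6417 -1.0783122867920218
tray [([599.8, 26.4], 0.78)]
pocket_long_a [([629.6, -24.8], 0.83), ([574.5, 75.8], 0.7)]
pocket_square_a [([647.5, 63.9], 0.75)]
puck_mid [([756.6, 99.3], 0.97), ([754.0, 18.9], 0.91), ([651.6, 65.7], 0.69)]
bin [([425.1, -3.0], 0.97)]
blocks 6.2667 -1.5477328592700057
long1_mid [([438.9, -376.5], 0.9), ([553.7, -15.1], 0.62), ([599.7, 20.7], 0.32)]
square1_mid [([411.4, -167.3], 0.59)]
tin_mid [([362.2, -284.2], 0.93)]
```

View pics/console1.png

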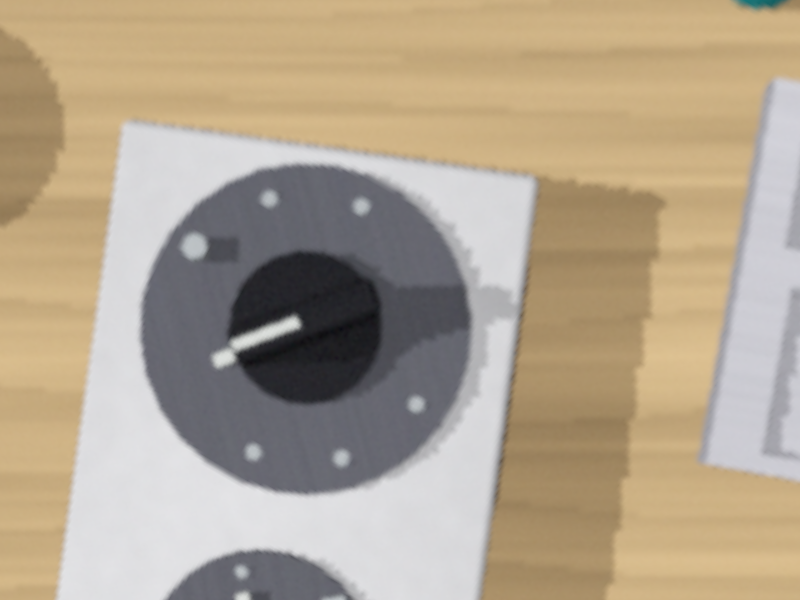

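View pics/tray1.png

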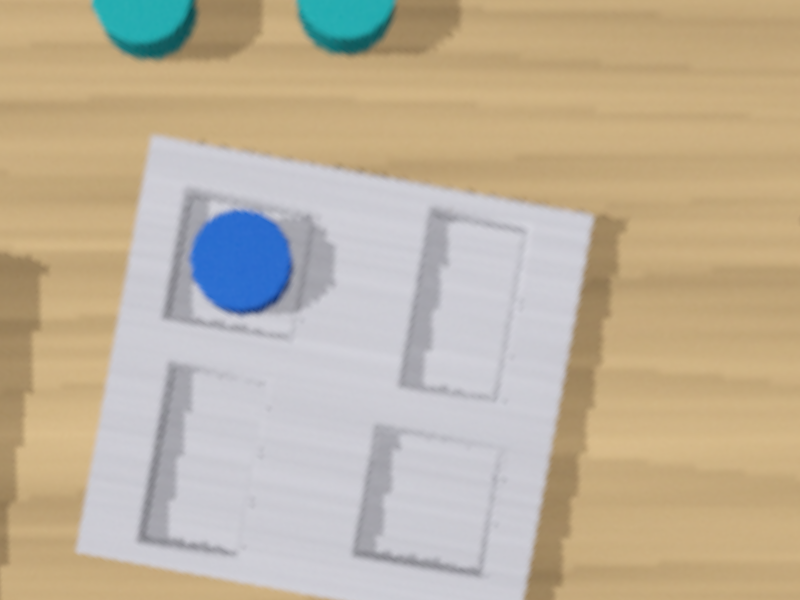

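View pics/blocks1.png

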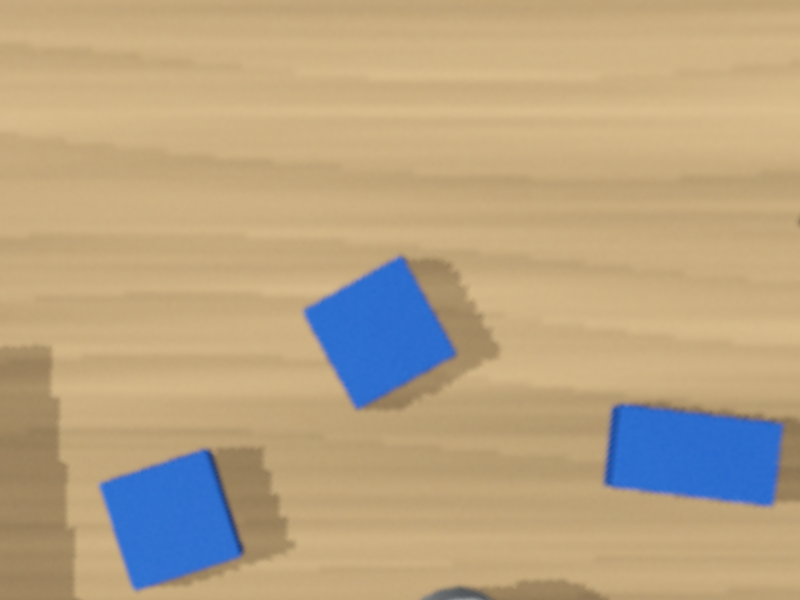

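The views confirm the layout:
- **Tray:** centre about (602,26), yaw about -10°, pocket centres at (±40,±45) in the tray frame. The blue puck is in the upper-left square pocket, rect px (241,262).
- **Carousel:** axis about (589,303), pointer at about 111°, pin (195,246) at about 53°, so it turns clockwise about 57°.
- **Blocks:** two squares and one oblong, no fourth. The tin's edge is at (460,595).

Next I take a close check of the puck from two opposite yaws, which also reveals camera bias, then pick it.

```bash
cat >> h.py <<'E'
def blob(C,I,z,xy,r=80):
    hsv=cv2.cvtColor(I,cv2.COLOR_BGR2HSV);m=cv2.inRange(hsv,(105,120,60),(125,255,255))
    out=[]
    for c in cv2.findContours(m,cv2.RETR_EXTERNAL,cv2.CHAIN_APPROX_NONE)[0]:
        if len(c)<30: continue
        w=np.array([ray(C,p[0],z) for p in c],np.float32)
        (cx,cy),(a,b),th=cv2.minAreaRect(w)
        d=np.hypot(cx-xy[0],cy-xy[1])
        if d<r: out.append((d,cx,cy,a,b,th))
    return min(out)[1:] if out else None
TR=(601.8,26.2,np.radians(-10.1))
def pocket(u,v):
    c,s=np.cos(TR[2]),np.sin(TR[2]);return np.array([TR[0]+c*u-s*v,TR[1]+s*u+c*v])
E
python3 - <<'E'
from h import *
x,y=649,64.
cs=[]
for p in (np.pi-.17,-.17):
    f=campose(x,y,340,p);j=robot.ik(list(f),q(p))
    if j is None: print("no ik",p);continue
    C,I=look(x,y,340,[p]);b=blob(C,I,26,(x,y));print(p,np.round(b,1),robot.sense()['joints'][5],robot.sense()['clock'])
    cv2.imwrite(f"pics/puck{len(cs)}.png",rect(C,I,615,40,12,s=.3))
    cs.append(b)
E
```

```text
2.971592653589793 [649.7  62.8  37.6  37.   80.1] -1.3465958019108335 8.175
-0.17 [649.8  62.8  37.5  37.6  80.2] 1.8547441152720772 11.125
```

Both yaws agree within 0.1 mm, so camera bias is negligible. Now I pick the puck and drop it in the bin.

```bash
cat >> h.py <<'E'
def over(x,y,z,psis):
    b=best([x,y,z],psis);robot.reach([x,y,z],q(b[1]));return b[1]
def st(m=""):
    s=robot.sense();print(m,"t%.1f"%s['clock'],np.round(s['tool_pos'],1),"op%.1f"%s['opening'],"gf%.1f"%s['grasp_force'],"F",np.round(s['contact_force'],1));return s
def down(x,y,z,rate=80): robot.servo_line([x,y,z],rate=rate)
E
python3 - <<'E'
from h import *
x,y=649.8,62.8
over(x,y,90,[-.176,np.pi-.176]);down(x,y,31.5);st("at")
robot.close_gripper(25);st("grip")
down(x,y,110,150);s=st("up")
bx,by=420,-5
p=over(bx,by,110,np.arange(-np.pi,np.pi,np.pi/12));st("bin")
C=cam("wrist");I=robot.get_image("wrist");cv2.imwrite("pics/bin.png",I)
b=find("wrist",C,"bin",0);print(b,p)
E
```

```text
at t12.6 [650.2  62.8  31.8] op91.1 gf0.0 F [ 0.1 -0.4  0.1]
grip t13.4 [649.8  62.8  31.5] op38.9 gf25.0 F [ 0.8 -0.7  0.2]
up t14.1 [649.1  62.7 109.3] op39.4 gf25.0 F [-1.  -0.1 -0.5]
bin t15.0 [421.8  -5.  110.2] op39.0 gf25.0 F [ 1.  -0.2 -0.3]
[([418.8, -3.7], 0.86)] -0.785398163397447
```

View pics/bin.png

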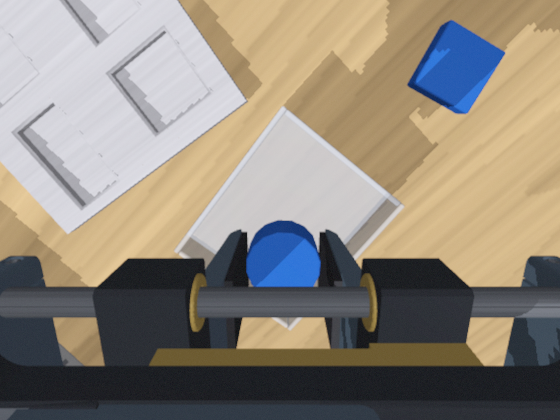

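The puck is held over the bin centre. I release it, then look at square 1.

```bash
cat >> h.py <<'E'
def pickblock(x,y,n):
    """look overhead, measure, grip across; returns grip width"""
    C,I=look(x,y,300);b=blob(C,I,16,(x,y));print(n,"meas",np.round(b,1))
    cx,cy,a,bb,th=b
    th=np.radians(th) # direction of side a in world
    long_dir=th if a>=bb else th+np.pi/2
    # tool y = psi-90deg -> must be perpendicular to long side; i.e. psi = long_dir
    psis=[long_dir+k*np.pi for k in(-2,-1,0,1,2)]
    if n[0]=='s': psis+=[long_dir+np.pi/2+k*np.pi for k in(-2,-1,0,1)]
    return cx,cy,psis
E
python3 - <<'E'
from h import *
s=st();x,y=421,-4.
down(x,y,60);robot.ungrasp();robot.sleep(.3);down(x,y,150,200);st("rel")
for n,x,y in(("s1",411,-168),("s2",487,-257),("l1",439,-378)):
    print([np.round(np.degrees(v)) for v in pickblock(x,y,n)[2][:4]])
    if n=="s1":
        I=robot.get_image("wrist");cv2.imwrite("pics/s1.png",I)
    st()
E
```

```text
t15.1 [422.   -4.9 110.1] op39.1 gf25.0 F [-0.2  0.4  0.3]
rel t17.7 [420.4  -4.  149.4] op91.5 gf0.0 F [-0.5  0.6 -0.7]
s1 meas [ 412.1 -168.2   44.7   44.8   18.1]
[np.float64(-252.0), np.float64(-72.0), np.float64(108.0), np.float64(288.0)]
 t18.5 [ 372.5 -100.1  147. ] op90.9 gf0.0 F [ 0.   0.1 -0.3]
s2 meas [ 487.7 -252.3   44.8   44.6   29.4]
[np.float64(-331.0), np.float64(-151.0), np.float64(29.0), np.float64(209.0)]
 t19.3 [ 447.6 -188.9  147.4] op91.2 gf0.0 F [ 0.9 -1.   0.5]
l1 meas [ 438.5 -379.8   65.    33.    83.2]
[np.float64(-277.0), np.float64(-97.0), np.float64(83.0), np.float64(263.0)]
 t20.1 [ 419.2 -301.8  147.3] op91.4 gf0.0 F [-0.1  0.4 -0.2]
```

View pics/s1.png

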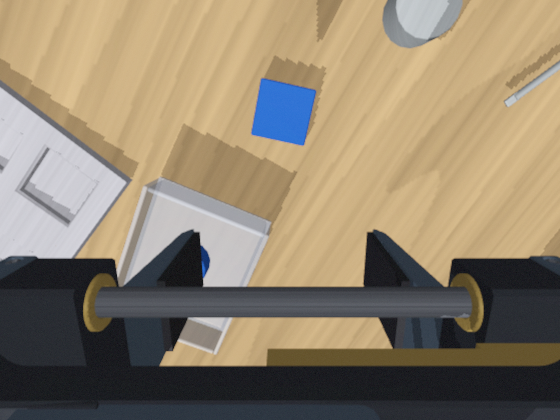

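The puck lies in the bin, seen at (200,262). Now I pick and seat the oblong.

```bash
cat >> h.py <<'E'
def grab(cx,cy,psis,w):
    over(cx,cy,80,psis);down(cx,cy,26.5);robot.close_gripper(25);st("grip")
    down(cx,cy,90,200);robot.sleep(.1);s=st("up");return abs(s['opening']-w)<3
def seat(u,v,w):
    x,y=pocket(u,v);over(x,y,75,[TR[2],TR[2]+np.pi,TR[2]-np.pi]);s=st("above")
    if abs(s['opening']-w)>3: print("LOST?");return False
    f0=s['contact_force'][2]
    down(x,y,46)
    for z in np.arange(43,30,-2.5):
        robot.servo_line([x,y,max(z,30.7)],rate=50);s=robot.sense()
        if abs(s['contact_force'][2]-f0)>10: print("contact at",z);break
    st("low");robot.ungrasp();robot.sleep(.1);down(x,y,100,200);st("out");return True
def check(u,v):
    x,y=pocket(u,v);C,I=look(x,y,300);b=blob(C,I,20,(x,y))
    print("chk err",np.round(np.array(b[:2])-[x,y],1),"size",np.round(b[2:4],1),"ang",round((b[4]-np.degrees(TR[2])+45)%90-45,1));return C,I
E
python3 - <<'E'
from h import *
L=np.radians(83.2)
if grab(438.5,-379.8,[L,L-np.pi],34) and seat(40,-45,34):
    C,I=check(40,-45);x,y=pocket(40,-45);cv2.imwrite("pics/l1s.png",rect(C,I,x,y,20,560,420,.2))
E
```

```text
grip t22.3 [ 438.5 -379.8   26.5] op33.8 gf25.0 F [-0.8  0.4  1.1]
up t22.9 [ 437.5 -378.9   88.4] op33.3 gf25.0 F [-0.4 -0.3 -0.9]
above t24.4 [633.  -26.2  74.8] op33.9 gf25.0 F [ 0.1 -0.1 -0.5]
low t26.4 [633.3 -25.1  30.6] op33.7 gf25.0 F [-1.  -0.2 -0.7]
out t28.0 [632.9 -25.1  99.7] op91.1 gf0.0 F [ 0.5  0.3 -0.5]
chk err [-0.2  0.5] size [33.3 65.1] ang -0.1
```

View pics/l1s.png

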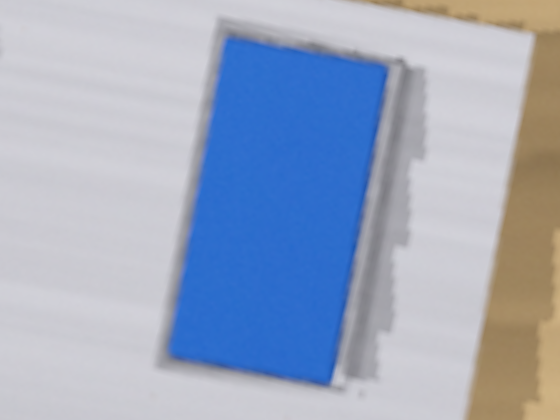

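The oblong sits inside its pocket rims, flat and aligned. Both squares next, each measured again just before gripping.

```bash
python3 - <<'E'
from h import *
for n,x,y,u,v in(("s2",487.7,-252.3,-40,-45),("s1",412.1,-168.2,40,45)):
    m=pickblock(x,y,n)
    if not(grab(*m,46) and seat(u,v,46)): print("STOP");break
    C,I=check(u,v)
x,y=TR[:2]
C,I=look(x,y,420,lead=40);cv2.imwrite("pics/seated.png",rect(C,I,x,y,16,720,560,.33));st()
E
```

```text
s2 meas [ 487.5 -252.1   44.8   44.3   30. ]
grip t31.9 [ 487.6 -252.1   26.5] op45.7 gf24.9 F [-0.9 -1.   0.7]
up t32.4 [ 486.4 -251.5   88.5] op45.5 gf24.9 F [0.7 0.2 0. ]
above t33.4 [554.3 -11.9  74.7] op45.6 gf24.9 F [-0.1  0.9 -0.6]
low t35.4 [554.5 -11.1  30.6] op45.9 gf24.9 F [-0.6  0.   0.2]
out t36.9 [554.1 -11.1  99.7] op91.3 gf0.0 F [-0.5 -0.4 -0.8]
chk err [0.2 0.3] size [45.1 45. ] ang -0.8
s1 meas [ 412.2 -168.2   44.8   44.9   18.1]
grip t40.6 [ 412.2 -168.2   26.5] op45.7 gf25.0 F [-0.3 -0.4  1.2]
up t41.2 [ 411.1 -167.7   88.7] op45.4 gf25.0 F [-0.   0.  -0.5]
above t42.4 [648.3  62.4  74.7] op45.9 gf25.0 F [-0.1  0.1 -0.3]
low t44.4 [649.   63.5  30.6] op45.6 gf25.0 F [ 0.7  0.9 -1. ]
out t45.9 [648.7  63.4  99.7] op91.5 gf0.0 F [ 0.5 -0.1 -0.2]
chk err [-0.1  0.3] size [45.2 45. ] ang -0.0
 t47.4 [564.9  36.3 265.5] op91.3 gf0.0 F [-0.   0.4 -0.3]
```

Now the console: overhead looks at both knobs from two heights, to get the axis heights and angles.

```bash
python3 - <<'E'
from h import *
for k,(nm,x,y) in enumerate((("car",589,302.6),("mode",456,321))):
    C,I=look(x,y,330,lead=10);np.savez(nm,I=I,K=C[0],R=C[1],t=C[2])
    print(nm,(-C[1].T@C[2]).round(1),robot.sense()['tool_pos'])
    a=rect(C,I,x,y,60,400,500,.36);globals()[nm]=a
    for n,zz in (("carousel_grip",80),("carousel_tip",80),("pin_mark",62),("mode_grip",80),("mode_tip",80),("scan_mark",55)): print(n,find("wrist",C,n,zz))
cv2.imwrite("pics/knobs.png",np.hstack([car,mode]));st()
E
```

```text
car [598.4 306.2 330.8] [531.06280881 267.71150057 177.82517537]
carousel_grip [([617.8, 341.9], 0.61), ([588.2, 303.0], 0.57)]
carousel_tip [([588.0, 302.8], 0.15)]
pin_mark [([619.9, 344.8], 0.57), ([480.6, 290.2], 0.34)]
mode_grip []
mode_tip [([500.1, 326.7], 0.73)]
scan_mark [([476.9, 290.9], 0.59)]
mode [464.2 328.2 330. ] [409.16236809 273.282324   177.08451475]
carousel_grip [([591.7, 303.4], 0.86)]
carousel_tip []
pin_mark []
mode_grip [([454.3, 318.7], 0.59)]
mode_tip [([490.8, 328.8], 0.68), ([544.2, 137.3], 0.17)]
scan_mark [([477.4, 290.4], 0.47)]
 t50.0 [408.3 273.1 177.1] op91.4 gf0.0 F [-0.2  0.1  0.5]
```

View pics/knobs.png

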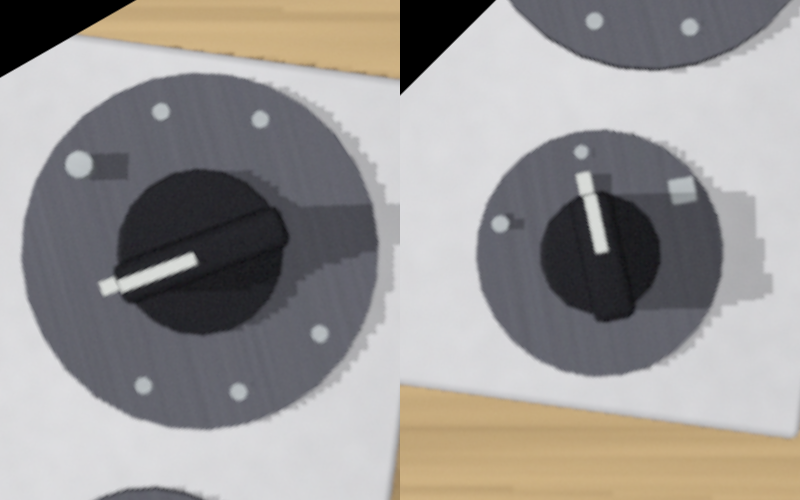

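View pics/seated.png

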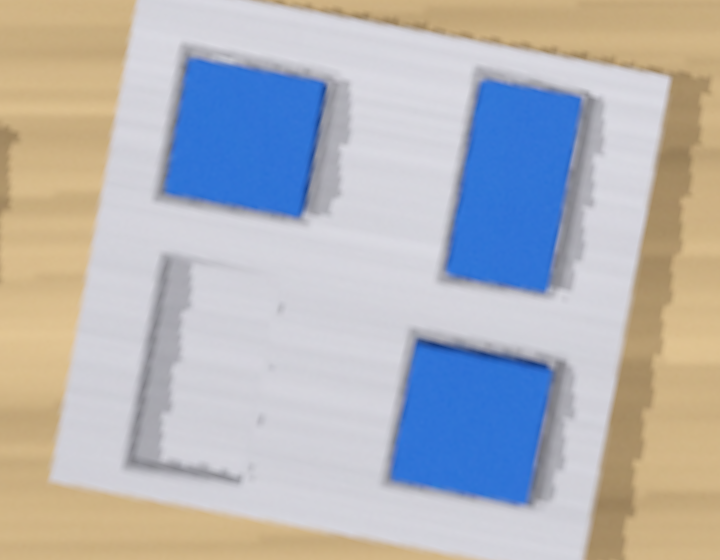

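The tray picture shows all three blocks inside their rims, and the left long pocket (200,365) is empty as it should be. In the knob pictures:
- **Carousel:** pointer at (110,286), about 111°. The pin at (79,164) is about 54° and 53.6 mm out.
- **Mode knob:** pointer at (583,183), about 13°. The square mark at (682,190) is about -52° and 38 mm out.

I turn the carousel by -57°.

```bash
cat >> h.py <<'E'
def turn(x,y,z,a,d):
    a,d=np.radians(a),np.radians(d);c=[]
    for k in(-2,-1,0,1,2):
        p=a+k*np.pi;j0=robot.ik([x,y,z],q(p));j1=robot.ik([x,y,z],q(p+d))
        if j0 is not None and j1 is not None: c.append((max(abs(j0[5]),abs(j1[5])),p))
    p=min(c)[1];print("j6max",min(c)[0])
    robot.reach([x,y,z+50],q(p));down(x,y,z,60);robot.close_gripper(20);s=st("grip")
    for i in range(1,9): robot.reach([x,y,z],q(p+d*i/8))
    robot.sleep(.2);st("turned");robot.ungrasp();robot.sleep(.1);down(x,y,z+70,150);st("out")
def white(C,I,x,y,z,r=20):
    """angle of the white line: PCA of white pixels near the axis"""
    R=rect(C,I,x,y,z,400,400,.3);m=cv2.cvtColor(R,cv2.COLOR_BGR2GRAY)>150
    yy,xx=np.nonzero(m);w=np.array([px2w(p,x,y,400,400,.3) for p in zip(xx,yy)])-[x,y]
    w=w[np.hypot(*w.T)<r]
    if len(w)<20: print("few white",len(w));return None,R
    c=w.mean(0);v=np.linalg.svd(w-c)[2][0];v*=np.sign(v@c);return np.degrees(np.arctan2(v[1],v[0])),R
E
python3 - <<'E'
from h import *
for n,x,y in(("car",588.4,302.5),("mode",454.6,321.)):
    d=np.load(n+".npz");print(n,white((d['K'],d['R'],d['t']),d['I'],x,y,89,26 if n=="car" else 20)[0])
x,y=588.4,302.5
a=111.1
turn(x,y,84,a,54.1-a)
C,I=look(x,y,330,lead=10);an,R=white(C,I,x,y,89,26);print("now",an)
print(find("wrist",C,"pin_mark",62))
cv2.imwrite("pics/car2.png",rect(C,I,x,y,60,500,500,.3))
E
```

```text
car 110.6974236165373
mode 12.381121590354407
j6max 1.084059007888941
grip t53.4 [588.6 302.6  84. ] op13.9 gf20.0 F [ 0.9  0.6 -0.9]
turned t55.5 [588.8 302.5  84. ] op13.7 gf20.0 F [ 4.5  1.  -3. ]
out t57.5 [587.9 302.3 153.4] op91.4 gf0.0 F [0.3 1.1 0.1]
now 54.36421340167776
[([617.9, 346.3], 0.74)]
```

View pics/car2.png

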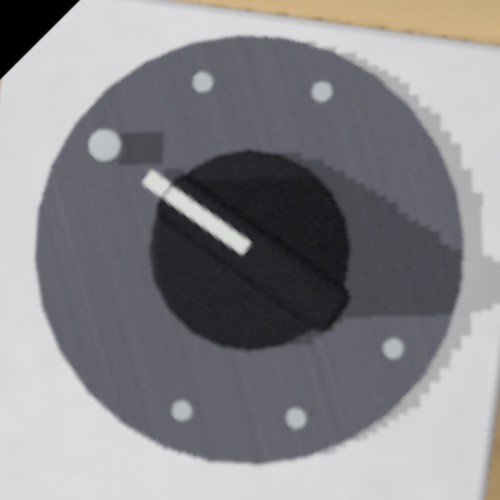

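The pointer at (150,180) lines up with the pin at (104,145): 54.4° against 54.5°. Before the mode knob, I check with the top camera that the blocks are still seated, then turn it by about -64.7°.

```bash
python3 - <<'E'
from h import *
C=cam("top");I=robot.get_image("top");ok=True
for u,v in((40,-45),(-40,-45),(40,45)):
    p=pocket(u,v);b=blob(C,I,20,p,25);print(np.round(np.array(b[:2])-p,1) if b else "MISSING");ok&=b is not None
if ok:
    x,y=454.6,321.
    turn(x,y,84,12.4,-52.3-12.4)
    C,I=look(x,y,330,lead=10);print("now",white(C,I,x,y,89,20)[0],find("wrist",C,"scan_mark",55))
    cv2.imwrite("pics/mode2.png",rect(C,I,x,y,60,500,500,.3))
E
```

```text
[ 0.4 -1. ]
[ 3.  -0.6]
[ 0.2 -1. ]
j6max 1.1930647744767946
grip t62.4 [454.7 320.7  84. ] op14.2 gf20.0 F [-0.2 -1.7  0.9]
turned t64.7 [454.8 321.   84. ] op14.2 gf20.0 F [ 2.5 -4.3  0.7]
out t66.6 [454.1 320.7 153.4] op91.3 gf0.0 F [-1.  -0.5 -0.9]
now -52.15494923018002 [([478.0, 288.0], 0.68)]
```

View pics/mode2.png

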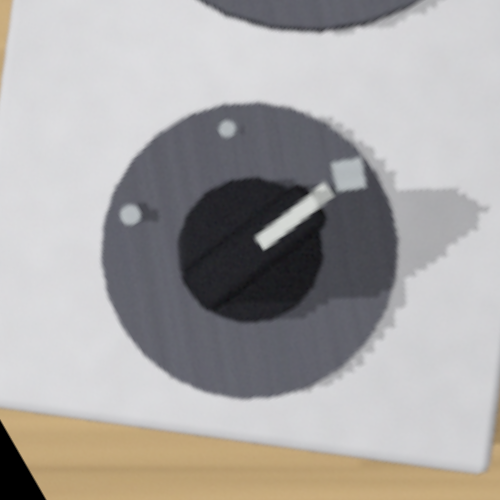

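The pointer at (325,190) aims at the square mark at (348,175). The second square read 3 mm off from the top camera, so I check all three blocks from close by before handing in.

```bash
python3 - <<'E'
from h import *
for u,v in((40,-45),(40,45),(-40,-45)): C,I=check(u,v)
x,y=pocket(-40,-45);a=rect(C,I,x,y,12,400,400,.2)
S=robot.get_image("side");K,R,t=cam("side");p=K@(R@np.array([602,26,12])+t);p=(p[:2]/p[2]).astype(int)
c=cv2.resize(S[p[1]-50:p[1]+50,p[0]-50:p[0]+50],(400,400),interpolation=cv2.INTER_CUBIC)
cv2.imwrite("pics/final.png",np.hstack([a,c]));st()
E
```

```text
chk err [-0.2  0.5] size [33.2 65.3] ang -0.0
chk err [-0.2  0.3] size [45.1 45.2] ang -0.1
chk err [2.3 0.7] size [45.2 45.1] ang -0.0
 t70.6 [594.1 -77.8 147. ] op90.9 gf0.0 F [ 0.4 -0.7 -0.9]
```

View pics/final.png

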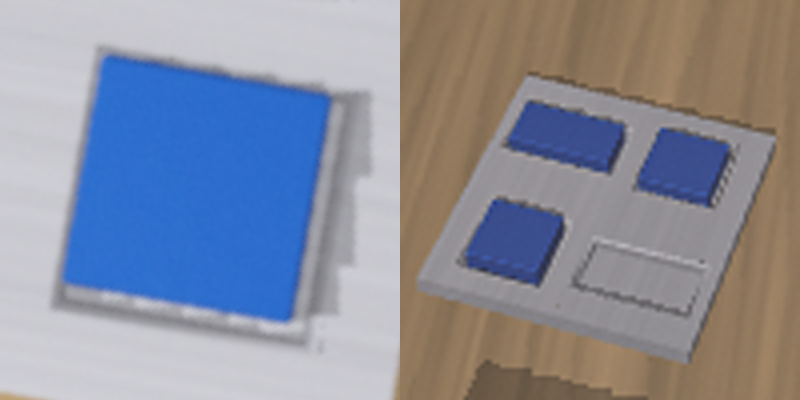

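The second square was nudged about 2 mm within its pocket, now against the +x wall, and it still lies square and inside the rim. A gentle fingertip probe near that edge will confirm its top is at the seated height of z=20.

```bash
python3 - <<'E'
from h import *
p=pocket(-40,-45)+[2.3,.7]+12*np.array([np.cos(TR[2]),np.sin(TR[2])])
robot.close_gripper(10)
over(*p,70,[TR[2],TR[2]+np.pi,TR[2]-np.pi]);down(*p,42,60);robot.sleep(.2);f0=robot.sense()['contact_force'][2]
for z in np.arange(41,36.2,-.5):
    robot.servo_line([*p,z],rate=20);robot.sleep(.1);s=robot.sense();f=s['contact_force'][2]-f0
    print(z,round(s['tool_pos'][2]-17,1),round(f,1))
    if abs(f)>4: break
down(*p,120,100);robot.ungrasp();C,I=check(-40,-45);st()
E
```

```text
41.0 24.1 -0.3
40.5 23.5 -0.2
40.0 23.0 0.7
39.5 22.5 0.9
39.0 22.0 0.4
38.5 21.5 -0.6
38.0 21.0 -0.2
37.5 20.5 0.0
37.0 20.3 3.3
36.5 20.3 8.3
chk err [2.2 0.7] size [45.1 45. ] ang -0.2
 t80.1 [628.3 -30.8 146.7] op91.1 gf0.0 F [-0.  -0.5  0.3]
```

The fingertip met the block's top at z≈20, so it is fully home. Handing in.

```bash
python3 -c "
from bench import robot
print(robot.hand_in())"
```

```text
the job is handed in; nothing more can be done
None
```

The job is done and handed in: puck in the bin, all three blocks that were present seated, carousel pointer on the pin, then the mode pointer on the scan mark.

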